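Point out the mouldy plate and tally it

TASK

Point out the green mould spot for the overhead camera: hold the fingertips straight above the spot, no more than about three centimetres over the dish, for two full seconds without touching it, and do not point at any other dish. Then tally the reject: press the red key of the red-keyed counter all the way down with the fingertips and let it come up again. Leave the blue key unpressed, touch no dish and leave everything else where it stands.

Things in the scene. Friction and masses are not known exactly. Their poses are not given: they have to be found in the camera images.
- dish_mould: culture dish, a round closed disc 90 mm in diameter and 16 mm high, 35 to 70 g, loose on the panel, lying agar side up with dark red agar. Origin: centre of its underside, z up. The only one with a large green mould spot besides small cream colonies.
- mould_spot (a point): centre of the green mould spot (28 mm in diameter with its pale rim, flat) on the top face of the mouldy dish, 26 mm from the dish's axis along the dish's own x, 16.5 mm above its underside. Nothing stands above it.
- dish_sound_a: culture dish, a round closed disc 90 mm in diameter and 16 mm high, 35 to 70 g, loose on the panel, lying agar side up with dark red agar. Origin: centre of its underside, z up. Small cream colonies only.
- dish_sound_b: culture dish, a round closed disc 90 mm in diameter and 16 mm high, 35 to 70 g, loose on the panel, lying agar side up with dark red agar. Origin: centre of its underside, z up. Small cream colonies only.
- panel: flat white reading panel with grey edge, fixed, 130 mm (x) by 370 mm (y) and 20 mm high; the three dishes lie on it in a row, 115 mm apart along its y, in any order. Origin: centre of its underside.
- reject_counter: tally counter with the red key: fixed white box 75 x 75 mm, 35 mm high, with a dark window strip towards its -x side and a red strip on its -x side. Origin: centre of its underside. The key stands 10 mm towards its +x from the centre, in a grey collar 46 mm in diameter that stands 12 mm above the box; the key's top is 10 mm above the collar, 57 mm above the bench.
- reject_key_top (a point): centre of the top face of the round red key, 30 mm in diameter; moves down with the key.
- reject_key (a joint): travel of the red key in m: 0 up, 0.006 fully down (end stop). A spring pushes it back up: 1.5 N to start it, 5 N fully down.
- pass_counter: the same counter with a blue key and a blue strip; fixed; not to be pressed. The two counters stand one behind the other, either one in front.
- pass_key (a joint): travel of the blue key in m: 0 up, 0.006 fully down.
- bottle_near: clear bottle with blue cap, 70 mm in diameter, 150 mm high, loose; origin: centre of underside.
- bottle_amber: amber bottle with blue cap, 60 mm in diameter, 130 mm high, loose; origin: centre of underside.
- slide_box: small blue and white carton, 55 x 80 x 24 mm high, loose; origin: centre of underside.
- marker: marker pen, white with violet cap, lying, 130 mm long (along its x), 15 mm thick, loose; origin: centre of underside.
- stain_jar: violet jar with white cap, 50 mm in diameter, 60 mm high, loose; origin: centre of underside.
Things that resemble listed ones, but are neither listed nor needed, are in the scene too. Leave any turquoise or yellow look-alike of the dish_sound_b alone.

How it is judged:
On the way, in this order (a step that is already met when the one before it is completed fails the run):
1. the fingertips point at the green mould spot from just above it for the dwell (horizontal distance between the grasp point and mould_spot below 0.02 m and z of the grasp point in the frame of dish_mould between 0.016 and 0.085 m), for 1.6 s.
2. the red key is pressed down by the fingers (value of joint reject_key above 0.0048 m and contact force between the fingers and reject_counter above 0.5 N).
3. the red key is up again (value of joint reject_key below 0.001 m), for 0.1 s.
At the end, for the whole second after the job is handed in: Both keys are up (under 1 mm of travel), every dish lies flat within 8 mm of where it was, the other loose things are within 15 mm of where they were and at rest (value of joint each of reject_key, pass_key below 0.001 m and distance of each of dish_mould, dish_sound_a, dish_sound_b from where it was at the start of the episode below 0.008 m and angle between each of dish_mould, dish_sound_a, dish_sound_b's own z axis and vertical below 0.1 rad and distance of each of bottle_near, bottle_amber, slide_box, marker, stain_jar from where it was at the start of the episode below 0.015 m and linear speed of each of dish_mould, dish_sound_a, dish_sound_b, bottle_near, bottle_amber, slide_box, marker, stain_jar below 0.02 m/s); the robot touches nothing.
It fails at once if the robot touches a dish (contact force between any of the fingers, the arm and dish_mould above 0.3 N or contact force between any of the fingers, the arm and dish_sound_a above 0.3 N or contact force between any of the fingers, the arm and dish_sound_b above 0.3 N).
It fails at once if a sound dish is pointed at: the fingertips come within 35 mm of its axis, lower than about 50 mm over it ((horizontal distance between the grasp point and dish_sound_a below 0.035 m and z of the grasp point in the frame of dish_sound_a below 0.085 m) or (horizontal distance between the grasp point and dish_sound_b below 0.035 m and z of the grasp point in the frame of dish_sound_b below 0.085 m)).
It fails at once if the blue key is pressed (value of joint pass_key above 0.0025 m).
It fails at once if a dish is moved or lifted (distance of any of dish_mould, dish_sound_a, dish_sound_b from where it was at the start of the episode above 0.008 m).
It fails at once if another loose thing is moved, lifted or knocked over (distance of any of bottle_near, bottle_amber, slide_box, marker, stain_jar from where it was at the start of the episode above 0.015 m or angle between any of bottle_near, bottle_amber, slide_box, marker, stain_jar's own z axis and vertical above 0.3 rad).
It also fails if it takes over 40 s, if anything falls off the work surface, if the arm or the gripper's body presses on something with over 40 N, if the wrist force passes 120 N, or if a joint passes its speed limit or range.

ROBOT

A 6-joint arm with a two-finger parallel gripper is mounted at the origin on the work surface. World frame = base frame: x ahead of the robot, y to its left, z up, the work surface at z = 0. Lengths are in m, angles in rad, forces in N, time in s.
With the tool pointing down it reaches from about 0.325 to 0.775 m from the base axis. Payload 5.5 kg.
Tool frame: the origin (TCP) lies between the finger pads; the fingertips stand 8 mm ahead of it and the grasp point (between the pads) lies 11 mm behind it (tcp_to_tips is the distance from the TCP to the fingertips, in m); z points along the fingers, y is the direction in which the jaws open and shut (so a half turn about z gives the same grasp; the last joint's range is limited). The gripper opens to 88 mm and grips with 3 to 60 N. Pads are 20 mm wide; open, the fingers measure 115 mm over their backs; the gripper's body (75 mm by 178 mm) begins 61 mm behind the grasp point.
Start: joints at [1.195, 0.091, 1.231, -0, 1.82, -0.057], TCP at [0.188, 0.57, 0.231] pointing down, gripper open.
Joint ranges: [-2.87, 2.87], [-0.86, 2.18], [0.17, 2.46], [-1.51, 4.65], [0.06, 2.69], [-2.65, 2.65]. Speed limits (rad/s): [2.57, 2.57, 3.01, 3.14, 3.14, 3.14].

INTERFACE

Orientations are given as a unit quaternion [w, x, y, z].
In Python, from bench import * gives the robot as it stands. Calls block until the motion is done:
- move_to(position, orientation): joint-space move of the TCP to a pose.
- move_l(position, speed=0.15, orientation=None): straight line of the TCP; orientation=None keeps the orientation; speed is the mean speed in m/s.
- movej(angles): joint-space move.
- gripper_open() and close(): open the fingers fully, or close them until they stop; the grip force is fixed at half the most.
- hold(seconds).
- inverse_kinematics(position, orientation): joint angles nearest the present ones, or None.
- state(): the state.
- get_image(name): name is "scene" or "top" or "wrist"; returns a dict with "frame" (480x640x3 uint8, blue, green, red), "depth" (480x640 float32, m along the optical axis (not along the pixel's ray), 0 where there is no reading), "camera_matrix" (3x3 intrinsics, pixels), "view" (4x4, takes a point from world to camera coordinates). Camera axes: x right, y up, looking along -z (the intrinsics and any distortion apply to the point x, -y, -z); pixel columns grow to the right and rows downward; lengths in m; the calibration is good to about 2 mm. A picture is of the moment at which its call begins.
A pose or a line that the arm cannot do raises IKError and nothing moves.
- job_done(): hands the job in, once; it reports no verdict.
The state is a dict: "time": time; "joint_pos": joint angles; "dq": joint speeds; "joint_torque": joint torques, N m; "ee_pos": TCP position; "ee_rot": TCP orientation; "ft_force": force on the tool from outside, world axes, zero at the start; "moment": the same for the moment, N m; "finger_gap": finger opening in m.
Only numpy, scipy, OpenCV 4.12 (cv2) and the standard library are available. Lean on these libraries where they do the work, as an engineer would, in place of code of your own. Each camera call takes 0.05 s, during which the arm holds its last target.

## Working session

There is one attempt and no reset: what is moved stays moved. The work goes in short steps, each a Python script; the robot and the scene stay as the last script left them, time stands still between calls to the robot, and variables do not carry over. Pictures are saved under pics/ and viewed, and the job is handed in when it is done.

```bash
mkdir -p pics
python3 - <<'E'
from bench import *
import cv2,numpy as np,pickle
d={}
for n in("scene","top","wrist"):
    i=get_image(n);d[n]=i;cv2.imwrite(f"pics/{n}0.png",i["frame"])
    print(n,i["camera_matrix"].round(1).tolist(),i["view"].round(3).tolist(),[k for k in i])
pickle.dump(d,open("d0.pkl","wb"))
s=state();print(s)
E
```

```text
scene [[580.0, 0.0, 311.3], [0.0, 580.0, 238.1], [0.0, 0.0, 1.0]] [[-0.638, 0.77, -0.002, 0.379], [-0.613, -0.506, 0.607, 0.315], [0.467, 0.389, 0.794, -1.789], [0.0, 0.0, 0.0, 1.0]] ['frame', 'depth', 'camera_matrix', 'view']
top [[611.2, 0.0, 323.5], [0.0, 611.2, 238.7], [0.0, 0.0, 1.0]] [[-0.014, -1.0, -0.011, 0.011], [0.985, -0.015, 0.172, -0.583], [-0.172, -0.008, 0.985, -1.362], [0.0, 0.0, 0.0, 1.0]] ['frame', 'depth', 'camera_matrix', 'view']
wrist [[363.2, 0.0, 315.2], [0.0, 363.2, 240.8], [0.0, 0.0, 1.0]] [[0.312, 0.95, -0.001, -0.599], [-0.905, 0.297, -0.304, 0.037], [-0.289, 0.096, 0.953, -0.392], [0.0, 0.0, 0.0, 1.0]] ['frame', 'depth', 'camera_matrix', 'view']
{'time': 0.15, 'joint_pos': array([ 1.19528210e+00,  9.16697319e-02,  1.23157253e+00,  1.00448298e-05,
        1.81983832e+00, -5.67115371e-02]), 'dq': array([ 0.00068633, -0.00115881, -0.00475214, -0.00023925,  0.00141905,
        0.00159613]), 'joint_torque': array([ 9.82774654e-04, -4.47046816e+01, -4.06907094e+01,  6.98955730e-02,
        2.74125254e-02, -1.05392896e-04]), 'ee_pos': array([0.18798318, 0.56956269, 0.22979707]), 'ee_rot': array([-1.64287109e-04,  1.58725907e-01,  9.87322406e-01, -7.25615947e-04]), 'ft_force': array([-0.69137112,  0.8265563 ,  0.05269026]), 'moment': array([-0.0111119 ,  0.04277733,  0.03351867]), 'finger_gap': 0.08793840332069734}
```

View pics/top0.png

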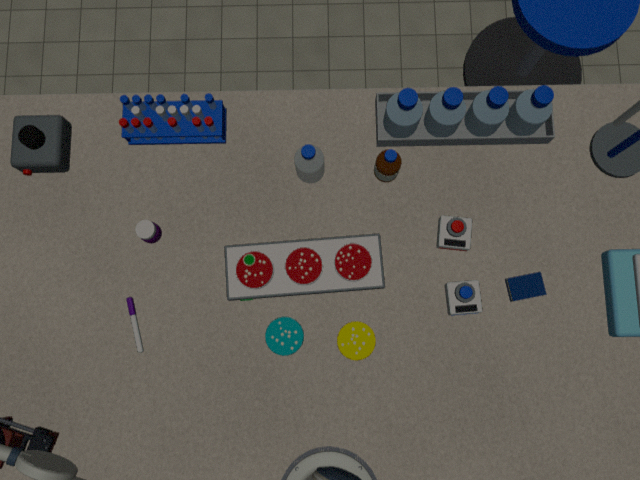

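View pics/scene0.png

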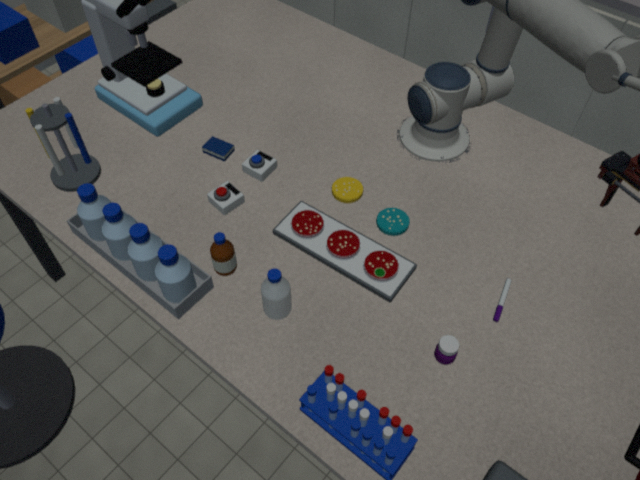

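View pics/wrist0.png

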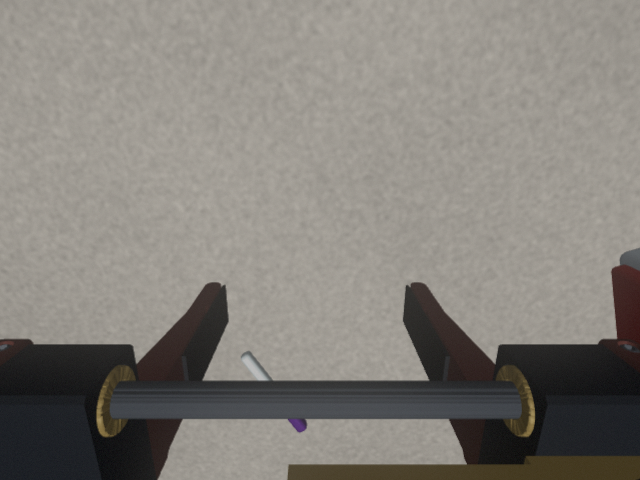

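Seen in the top view: the mouldy dish is at about (254,269) with its green spot at (249,260). It could be mistaken for the sound dishes at (304,266) and (353,262), the turquoise look-alike (284,336) or the yellow one (356,341). The red key is at (457,227). It could be mistaken for the blue key (465,292) or the red tube caps near (125,122). By the description I choose the green spot and the red key. Next I measure both and check close crops.

```bash
cat > h.py <<'E'
import numpy as np,cv2
def ray(im,uv,z):
    K=im["camera_matrix"];V=im["view"];R=V[:3,:3];c=-R.T@V[:3,3]
    p=np.linalg.inv(K)@[uv[0],uv[1],1];d=R.T@np.array([p[0],-p[1],-p[2]])
    return c+d*(z-c[2])/d[2]
def proj(im,P):
    p=im["view"][:3,:3]@P+im["view"][:3,3];q=im["camera_matrix"]@[p[0],-p[1],-p[2]];return q[:2]/q[2]
def blobs(im,lo,hi,amin=15):
    h=cv2.cvtColor(im["frame"],cv2.COLOR_BGR2HSV)
    m=cv2.inRange(h,np.array(lo),np.array(hi))
    if lo[0]==0:m|=cv2.inRange(h,np.array([172,lo[1],lo[2]]),np.array([180,255,255]))
    m=cv2.morphologyEx(m,cv2.MORPH_CLOSE,np.ones((3,3)))
    n,_,st,c=cv2.connectedComponentsWithStats(m)
    return [(c[i].round(1),st[i,4],st[i,:4]) for i in range(1,n) if st[i,4]>=amin]
E
python3 - <<'E'
import pickle,cv2
from h import *
d=pickle.load(open("d0.pkl","rb"))
for n in("top","scene"):
    im=d[n]
    for nm,lo,hi,z in(("green",(45,120,60),(75,255,255),.0365),("red",(0,150,80),(8,255,255),None),("blue",(100,120,80),(125,255,255),.057),("amber",(5,120,20),(20,255,140),.06)):
        for c,a,b in blobs(im,lo,hi,20):
            zz=z or (.036 if a>500 else .057)
            print(n,nm,c,a,b,ray(im,c,zz).round(4))
f=d["top"]["frame"]
a=cv2.resize(f[225:315,215:395],None,fx=4,fy=4)
b=cv2.resize(f[205:325,420:560],None,fx=4,fy=4)
cv2.imwrite("pics/ca.png",a);cv2.imwrite("pics/cb.png",b)
E
```

```text
top green [248.7 259.3] 73 [244 255  10  10] [0.5397 0.1768 0.0365]
top red [195.7 120.3] 48 [192 117   8   8] [0.8735 0.3031 0.057 ]
top red [207.8 120.1] 46 [204 117   8   8] [0.8735 0.2742 0.057 ]
top red [122.4 121.7] 47 [119 118   8   8] [0.8731 0.4785 0.057 ]
top red [134.6 121.4] 45 [131 118   8   8] [0.8734 0.4493 0.057 ]
top red [146.8 121.2] 48 [143 118   8   8] [0.8733 0.4201 0.057 ]
top red [171.3 120.8] 46 [168 118   8   7] [0.8733 0.3615 0.057 ]
top red [ 26.  170.8] 25 [ 23 169   7   5] [0.7555 0.7015 0.057 ]
top red [457.4 225.7] 114 [452 220  12  12] [ 0.6075 -0.3067  0.057 ]
top red [352.9 261.6] 966 [335 244  36  36] [ 0.5306 -0.0651  0.036 ]
top red [303.1 265.5] 968 [286 248  36  36] [0.5233 0.0504 0.036 ]
top red [254.8 270.8] 850 [236 252  37  36] [0.5126 0.1625 0.036 ]
top blue [580.   19.8] 4495 [518   0 122  48] [ 1.1146 -0.6316  0.057 ]
top blue [543.7  94. ] 271 [535  85  19  19] [ 0.9246 -0.5288  0.057 ]
top blue [453.   95.8] 273 [444  87  19  18] [ 0.9241 -0.3124  0.057 ]
top blue [498.3  94.8] 275 [489  86  20  18] [ 0.9246 -0.4206  0.057 ]
top blue [4
[... 2302 characters left out ...]
6.5 428.1] 4459 [300 372 117 108] [0.8964 0.3703 0.057 ]
scene blue [332.7 379.3] 26 [331 376   5   8] [0.8445 0.2675 0.057 ]
scene amber [21.2 84.7] 914 [ 0 68 50 37] [ 0.6961 -1.1171  0.06  ]
scene amber [632.5 170.1] 167 [625 157  15  29] [-0.1723  0.5283  0.06  ]
scene amber [602.6 171.3] 29 [600 166   7  11] [-0.1149  0.466   0.06  ]
scene amber [617.6 175.1] 21 [613 171  10   9] [-0.1272  0.5038  0.06  ]
scene amber [607.9 193.1] 57 [601 182  16  23] [-0.0457  0.5097  0.06  ]
scene amber [221.9 251.5] 362 [211 241  23  21] [ 0.7561 -0.1554  0.06  ]
scene amber [386.9 266.1] 31 [382 263  11   8] [0.53  0.188 0.06 ]
scene amber [227.4 272.8] 20 [220 269  15   6] [ 0.7931 -0.0996  0.06  ]
```

View pics/ca.png

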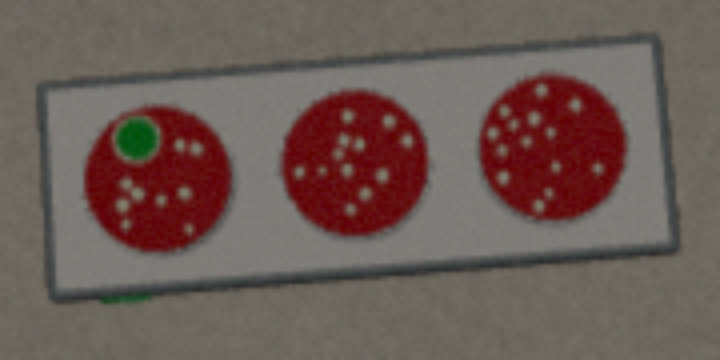

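View pics/cb.png

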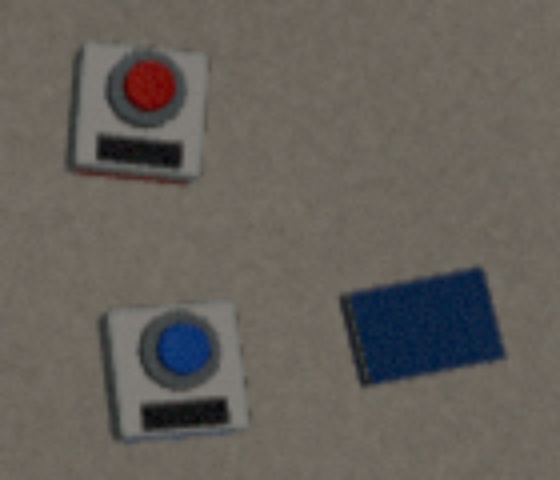

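The crop of the dishes shows exactly one dish with a green spot: the leftmost one, which has the higher-y position. The counter crop shows the red key on the far counter and the blue key on the near one. The two views agree to about 4 mm, so I'll close the fingers, hover high above the spot and refine with the wrist camera.

```bash
cat >> h.py <<'E'
def down(th): return np.array([0,np.cos(th/2),np.sin(th/2),0])
E
python3 - <<'E'
from bench import *
from h import *
s=state();th0=2*np.arctan2(s["ee_rot"][2],s["ee_rot"][1])-s["joint_pos"][0]-.057
close()
def go(x,y,z):
    o=down(th0+np.arctan2(y,x)); q=inverse_kinematics([x,y,z],o);print(q); return o
o=go(.541,.1765,.22)
move_to([.541,.1765,.22],o)
s=state();print(s["time"],s["ee_pos"],s["finger_gap"],s["joint_pos"])
im=get_image("wrist");cv2.imwrite("pics/w1.png",im["frame"])
for c,a,b in blobs(im,(45,120,60),(75,255,255),20):print(c,a,b,ray(im,c,.0365))
E
```

```text
[ 2.55577085e-01  5.58724166e-03  1.33773125e+00 -4.44089210e-16
  1.79827416e+00 -5.94968981e-02]
3.4 [0.54072624 0.17744897 0.22006869] 0.0005716784793430554 [ 2.57104852e-01  5.57580097e-03  1.33762141e+00  3.59368136e-04
  1.79829020e+00 -5.95184192e-02]
```

View pics/w1.png

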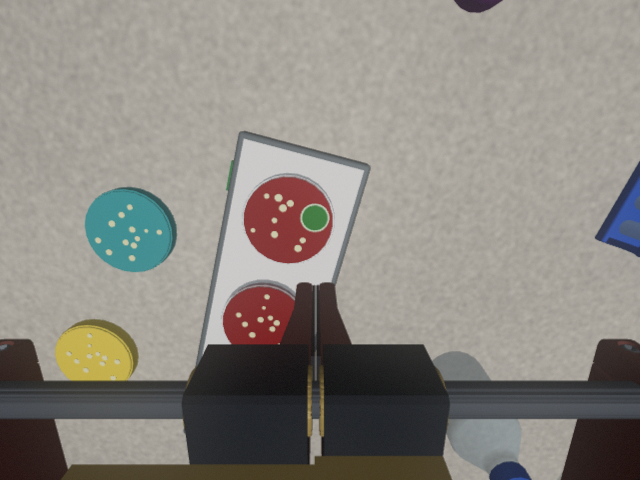

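Run:
```python
from bench import *
from h import *
im=get_image("wrist")
for c,a,b in blobs(im,(45,80,40),(80,255,255),200):print(c,a,b,ray(im,c,.0365))
print(state()["ee_pos"],im["depth"][218,315])
```

```text
[314.4 217.6] 465 [303 206  24  24] [0.53944769 0.17680901 0.0365    ]
[0.54070166 0.1774987  0.22004237] 0.346655
```

The wrist picture shows the green spot at (314,218), which lies under the closed fingertips at (0.540, 0.177). All three views agree within 4 mm, so I'll point now.

Run:
```python
from bench import *
from h import *
move_l([.540,.1768,.066],speed=.1)
hold(1.2)
for n in("scene","top"):
    im=get_image(n);cv2.imwrite(f"pics/{n}2.png",im["frame"])
a=im["frame"][215:325,205:405];cv2.imwrite("pics/t2c.png",cv2.resize(a,None,fx=4,fy=4))
hold(1.2)
s=state();print(s["time"],s["ee_pos"],s["ft_force"])
move_l([.540,.1768,.25],speed=.12)
s0=state();
th=2*np.arctan2(s0["ee_rot"][2],s0["ee_rot"][1])-s0["joint_pos"][0]
x,y=.609,-.306
o=down(th+np.arctan2(y,x))
move_to([x,y,.2],o)
s=state();print(s["time"],s["ee_pos"],s["joint_pos"],s["ft_force"])
im=get_image("wrist");cv2.imwrite("pics/w3.png",im["frame"])
for c,a,b in blobs(im,(0,130,60),(8,255,255),150):print(c,a,b,ray(im,c,.057))
```

```text
7.6917 [0.53998591 0.17679431 0.06598316] [ 0.81964128 -0.81389868 -0.10876095]
11.1583 [ 0.6095705  -0.30471389  0.20050233] [-5.13680239e-01  3.12040221e-01  1.03394683e+00  4.39295432e-04
  1.79502898e+00 -1.08468838e-01] [-0.16611592  0.1998627   0.46448895]
[99.5 16.3] 3016 [ 45   0 104  41] [ 0.52884425 -0.09845205  0.057     ]
[314.1 230.7] 817 [298 215  33  32] [ 0.60739993 -0.30622267  0.057     ]
```

View pics/scene2.png

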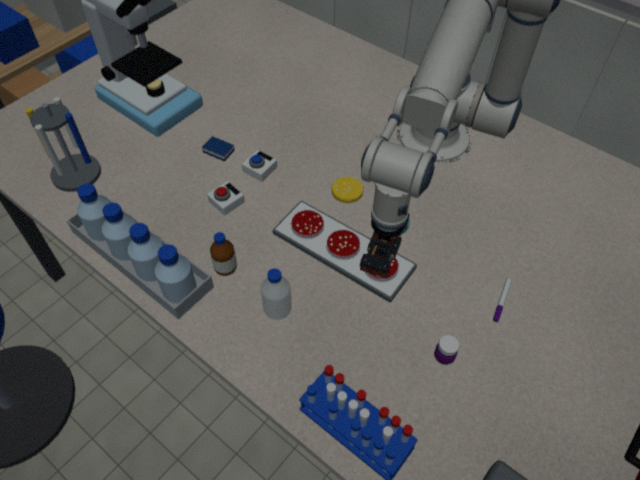

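View pics/w3.png

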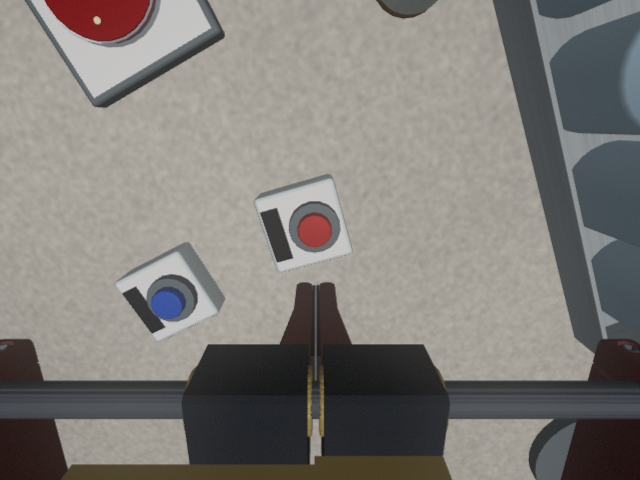

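The scene picture shows the fingertips over the mouldy dish at about (380,265), with everything else in place. The wrist view puts the red key at (314,231), so at (0.6075, -0.306). Next I press it in small steps, watching the force.

Run:
```python
from bench import *
from h import *
x,y=.608,-.306
move_l([x,y,.072],speed=.1)
f0=state()["ft_force"][2];z=.072;fm=0
while z>.0545:
    z-=.001 ; move_l([x,y,z],speed=.02); s=state(); f=s["ft_force"][2]-f0
    print(round(z,4),s["ee_pos"].round(4)[2],round(f,2),round(s["time"],2))
    if f>14: break
hold(.3);s=state();print(s["ee_pos"],s["ft_force"][2]-f0)
move_l([x,y,.12],speed=.06)
im=get_image("top");cv2.imwrite("pics/top4.png",im["frame"])
move_l([x,y,.22],speed=.12)
s=state();print(s["time"],s["ee_pos"],s["ft_force"][2]-f0)
```

```text
0.071 0.0713 0.49 12.89
0.07 0.0699 -0.87 13.14
0.069 0.0688 0.34 13.39
0.068 0.0679 0.55 13.64
0.067 0.0669 -0.62 13.89
0.066 0.0658 -0.52 14.14
0.065 0.0653 1.91 14.39
0.064 0.0642 2.0 14.64
0.063 0.0632 1.22 14.89
0.062 0.0621 2.9 15.14
0.061 0.0612 3.62 15.39
0.06 0.0601 4.22 15.64
0.059 0.0594 4.99 15.89
0.058 0.0593 7.64 16.14
0.057 0.0592 11.75 16.39
0.056 0.0592 14.93 16.64
[ 0.60820608 -0.30608775  0.05915562] 15.115924442454737
19.1917 [ 0.60776442 -0.30586137  0.2187682 ] 0.2309478636267721
```

The key started moving at about TCP z = 0.065, and the end stop showed at 0.0592. The force then rose to 15 N, so the key was fully down before I let it up. Now I check that nothing has moved.

Run:
```python
from bench import *
from h import *
import pickle
d=pickle.load(open("d0.pkl","rb"))
im=get_image("wrist")
for c,a,b in blobs(im,(0,130,60),(8,255,255),150):print(c,a,ray(im,c,.057),im["depth"][int(c[1]),int(c[0])])
ims={n:get_image(n) for n in("top","scene")}
for n in ims:
    df=cv2.absdiff(ims[n]["frame"],d[n]["frame"]).max(2)
    cv2.imwrite(f"pics/df_{n}.png",np.hstack([cv2.resize(df*3,(400,300)),cv2.resize(ims[n]["frame"][:,:,1],(400,300))]))
    cv2.imwrite(f"pics/{n}5.png",ims[n]["frame"])
    for c,a,b in blobs(ims[n],(45,120,60),(75,255,255))+[q for q in blobs(ims[n],(0,150,80),(8,255,255)) if q[1]>400]:print(n,c,a)
# key height via depth, wrist
V=im["view"];K=im["camera_matrix"]
q=[c for c,a,b in blobs(im,(0,130,60),(8,255,255),150) if abs(c[0]-314)<60]
for c in q:
    t=im["depth"][int(c[1]),int(c[0])];p=np.linalg.inv(K)@[c[0],c[1],1]*t
    print("key pt",V[:3,:3].T@(np.array([p[0],-p[1],-p[2]])-V[:3,3]))
```

```text
[113.1  17.6] 3201 [ 0.52905278 -0.09605938  0.057     ] 0.29416054
[315.9 223.1] 740 [ 0.6073852 -0.3061715  0.057    ] 0.32694492
top [248.7 259.3] 73
top [352.8 261.6] 965
top [303.1 265.5] 951
top [254.7 270.9] 837
scene [379.4 272. ] 55
scene [306.9 222.5] 573
scene [343.  242.9] 621
scene [380.9 262.8] 541
key pt [ 0.60731768 -0.3063283   0.0563587 ]
```

View pics/top5.png

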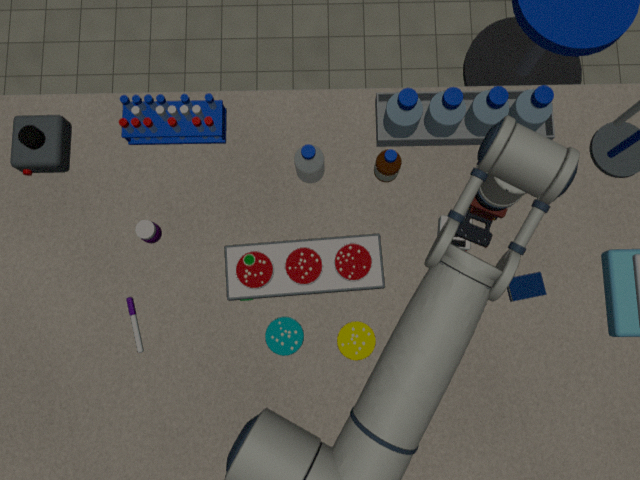

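View pics/df_scene.png

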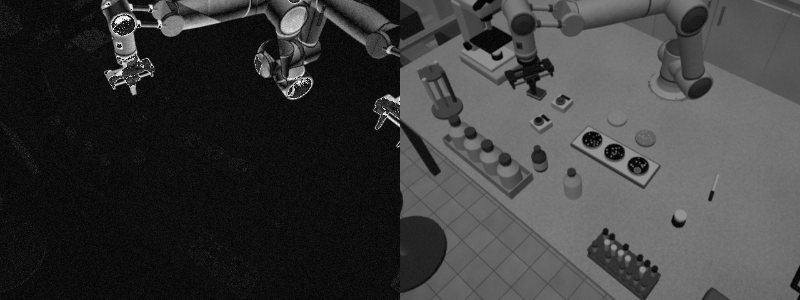

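The top view shows the dishes at the same pixels as at the start, and the scene difference image shows changes only where the arm is. The key top is back at a height of 0.056 to 0.057, and the arm is clear of everything.

```bash
python3 -c "
from bench import *
job_done();print(state()['time'])"
```

```text
the job is handed in; nothing more can be done
the job is handed in; nothing more can be done
```

I pointed at the mould spot and pressed the red key once, and the job is handed in. No verdict was reported.

- **Pointing:** I held the closed fingertips about 2 cm over the green spot at (0.540, 0.177) for about 2.5 s, without touching the dish.
- **Red key:** I pressed it at (0.608, -0.306) until it stopped, with about 5 N at the stop and 15 N at the end of the push, then let it come up.
- **Last checks:** The key top measured about 56.4 mm high against 57 mm nominal, so it is up. The dishes sit within 0.2 px of their starting pixels. The scene difference image showed changes only where the arm was, and the blue key was never approached. About 19 s of the 40 s had passed when the arm came clear of the key.
- **Disagreements:** The cameras differed by up to about 4 mm on the spot and the key, well inside the tolerance. No check failed.

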